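Find the hidden push square and open the keepsake box

TASK

Open the small wooden box on top of the stack so that the harmonica can be put away in it later: feel over the inlaid squares of its flat deck for the one that gives, press that one in until the catch lets go and the lid springs ajar, then push the lid by its batten with a fingertip until it is fully open. Only touch, press and push: do not pinch the batten, and leave the harmonica and the other loose things where they are.

Things in the scene. Friction and masses are not known exactly. Their poses are not given: they have to be found in the camera images.
- box: the upper, smaller wooden box, 160 mm (its x) x 240 mm (its y) x 60 mm high, fixed on a larger box; origin under its centre, z up, yaw within 0.45 rad of the robot's. A fixed flat deck covers its +y end, y from +13 to +120 mm; the rest of its top, y from -120 to +13 mm, is a sliding lid, upper face 56 mm above the origin, between side walls 148 mm apart and 60 mm high
- deck (a point): middle of the deck's top face, at x = 0, y = +65.5, z = 60 mm in the box's frame. Inlaid flush in its dark lattice are six identical light 41 mm squares, centres at x = -47, 0, +47 and y = +42, +89 mm in the box's frame. One, no telling which by its look, is the catch's release button, the other five are solid. To press it the shut fingertips must fit within its 42 mm opening
- push_square (a joint): how far the release square is pressed in, m: 0 flush, 0.0055 at its stop. A spring brings it back. It takes about 2 N to start it and 4.5 N to reach the stop; the catch lets go at about 0.0035
- lid (a joint): how far the sliding lid is open, m: 0 shut and held by the catch, grows as it slides towards the box's -y end, 0.09 at its stop. When the catch lets go a spring pushes it ajar to about 0.02; from there it stays where it is left and slides with about 1 to 2 N
- batten (a point): middle of the top of the dark wooden batten on the sliding lid: 100 mm along the box's x, 12 mm wide along its y, standing 12 mm above the lid; moves with the lid. With the lid shut it lies at x = 0, y = -40, z = 68 mm in the box's frame
- harmonica: chrome harmonica lying flat, 102 x 27 x 25 mm, long along its x; origin under its centre; on the tray
- bridge: black nylon spare guitar bridge, 28 to 30 x 184 mm, long along its y, 12 mm high; origin under its centre; on the tray
- frog: green ceramic frog figurine sitting, about 70 x 62 mm, 70 mm high; origin under its centre; on the tray
- clamp: grey plastic spring-clip music stand clamp lying on its side, about 100 x 60 mm, 22 mm high; origin under its pivot; on the tray
- tin: round tin with a red lid, 70 mm across, 25 mm high; origin under its centre; on the table to the right of the tray
- tuner: black electronic tuner lying flat, 60 x 98 x 18 mm; origin under its centre; on the table to the left of the tray

How it is judged:
By the outcome, as a careful person would: the job done as asked, in the order asked, and still so for the second after the job is handed in, with the robot touching nothing.
It also fails if it takes over 54 s, if anything falls off the work surface, if the arm or the gripper's body presses on something with over 40 N, if the wrist force passes 120 N, or if a joint passes its speed limit or range.

ROBOT

A 6-joint arm with a two-finger parallel gripper is mounted at the origin on the work surface. World frame = base frame: x ahead of the robot, y to its left, z up, the work surface at z = 0. Lengths are in m, angles in rad, forces in N, time in s.
With the tool pointing down it reaches from about 0.3 to 0.775 m from the base axis. Payload 14.6 kg.
Tool frame: the origin (TCP) lies on the mounting face of the last link; the fingertips stand 199 mm ahead of it and the grasp point (between the pads) lies 180 mm ahead of it; x points along the fingers, z is the direction in which the jaws open and shut, and the axes are right-handed (so a half turn about x gives the same grasp; the last joint's range is limited). The gripper opens to 94 mm and grips with 3 to 60 N. Pads are 16 mm wide; open, the fingers measure 119 mm over their backs; the gripper's body (75 mm by 177 mm) begins 78 mm behind the grasp point.
Start: joints at [-1.207, 0.3, 1.521, -0, 1.321, -0.067], TCP at [0.23, -0.5, 0.405] pointing down, gripper open.
Joint ranges: [-3.03, 3.03], [-0.79, 2.21], [0.23, 2.52], [-1.04, 4.18], [0, 3.07], [-2.55, 2.55]. Speed limits (rad/s): [2.22, 2.22, 2.57, 3.14, 3.14, 3.14].

INTERFACE

Orientations are given as a 3x3 rotation matrix whose columns are the frame's x, y, z axes.
In Python, from cell import arm gives the robot as it stands. The module is installed in compiled form; this text tells all that it offers.
- The arm moves only by the shell command python3 -m inch 'ROWS' [FORCE]. ROWS is JSON, a list that holds one entry, the list of rows, each a list of 7 numbers: the opening in per cent of the stroke, from 0 (shut) to 100 (fully open), then the shift along the tool's x, y, z in cm, then the turn, a rotation vector about the tool's x, y, z in degrees. A call has exactly 5 rows; each row shifts and turns the pose as measured when the row begins, along the tool's axes as they then stand; what a row does not reach is not made up. A row lasts 1/12 s, in which the tool goes at most 41.7 mm and 7.16 degrees, less where a joint would pass 70% of its speed; a pose out of reach is approached as far as the arm can. A call is refused whole if a number of a shift passes 4.17 or a number of a turn 7.16, either way. A call with a gripper value outside its range is refused whole. The fingers move at their own pace and stop on an object; FORCE is the grip in N (left out, the last holds). Time passes only in rows, so rows that do not move let the fingers close, or fill a call up. It gives the time, the measured TCP pose, the force and the opening at its end, in the units of the state.
- arm.get_obs(): the state, without advancing time (a new reading comes with each control period).
- arm.snapshot(name): name is "side" or "top"; returns a dict with "frame" (420x560x3 uint8, blue, green, red), "fov_y" (degrees; the focal length in pixels is half the picture's height over the tangent of half this angle, whatever the lens; pixels are square), "cx", "cy" (the principal point, pixels), "dist" ([k1, k2, p1, p2, k3] as OpenCV has them; the pictures are not rectified), "R" (3x3) and "t" (3): a world point X has camera coordinates R X + t. Camera axes: x right, y down, z forward; pixel columns grow to the right and rows downward; lengths in m; the calibration is good to about 2 mm. A picture is of the moment at which its call begins. There is no depth.
- arm.job_done(): hands the job in, once; it reports no verdict.
Trained networks look in a picture, given as the dict that the camera call returned (one of the last four; its "shot" number tells which), for a name from the list of things; names that differ only in an ending like _2 or _b are one class to them, and where a whole thing is asked for, a point or a joint stands for the part that bears it (a point fixed in the world has none). Each returns a list of dicts, best first, with "score" (0 to 1); they miss things now and then, are a little off and sometimes report something else, mostly with a low value. They report only what shows in the picture. A call takes as long as a camera call.
- arm.boxes_of(thing, picture): "box" ([left, top, right, bottom] in pixels, round what is visible of it).
- arm.spot_point(thing, picture): "xy" ([column, row] in pixels: a listed point, or the origin of a listed thing).
The state is a dict: "t": time; "joints": joint angles; "joint_velocities": joint speeds; "joint_torque": joint torques, N m; "position": TCP position; "orientation": TCP orientation; "ft_force": force on the tool from outside, world axes, zero at the start; "moment": the same for the moment, N m; "width": finger opening in m.
Only numpy, scipy, OpenCV 4.12 (cv2) and the standard library are available. Lean on these libraries where they do the work, as an engineer would, in place of code of your own. Each camera call takes 0.05 s, during which the arm holds its last target.

## Working session

There is one attempt and no reset: what is moved stays moved. The work goes in short steps, Python scripts to look and compute and a shell command to move; the robot and the scene stay as the last step left them, time stands still between calls to the robot, and variables do not carry over. Pictures are saved under pics/ and viewed, and the job is handed in when it is done.

```bash
mkdir -p pics; ls
cat > h.py <<'E'
import numpy as np, cv2, pickle
from cell import arm
def snap(name,fn=None):
    s=arm.snapshot(name)
    if fn: cv2.imwrite('pics/'+fn+'.png',s['frame'])
    return s
def K(s):
    h,w=s['frame'].shape[:2]; f=h/2/np.tan(np.radians(s['fov_y'])/2)
    return np.array([[f,0,s['cx']],[0,f,s['cy']],[0,0,1]])
def proj(s,P):
    rv=cv2.Rodrigues(np.array(s['R']))[0]
    return cv2.projectPoints(np.array(P,float).reshape(-1,1,3),rv,np.array(s['t'],float),K(s),np.array(s['dist'],float))[0].reshape(-1,2)
def ray(s,xy):
    u=cv2.undistortPoints(np.array(xy,float).reshape(1,1,2),K(s),np.array(s['dist'],float)).ravel()
    R=np.array(s['R']);t=np.array(s['t'])
    d=R.T@np.array([u[0],u[1],1]); c=-R.T@t
    return c,d/np.linalg.norm(d)
def onz(s,xy,z):
    c,d=ray(s,xy); return c+d*(z-c[2])/d[2]
def tri(s1,p1,s2,p2):
    c1,d1=ray(s1,p1);c2,d2=ray(s2,p2)
    A=np.array([d1,-d2]).T; x=np.linalg.lstsq(A,c2-c1,rcond=None)[0]
    a=c1+d1*x[0];b=c2+d2*x[1]; return (a+b)/2,np.linalg.norm(a-b)
E
python3 - <<'E'
from h import *
np.set_printoptions(precision=4,suppress=True)
a=snap('top','top0');b=snap('side','side0')
pickle.dump((a,b),open('s0.pkl','wb'))
for th in ['deck','batten','box']:
    for s in (a,b):
        print(th,arm.spot_point(th,s)[:2],arm.boxes_of(th,s)[:1])
o=arm.get_obs();print(o['t'],o['position'],o['orientation'],o['ft_force'],o['width'])
for s in(a,b): print(-np.array(s['R']).T@s['t'])
E
```

```text
pics
deck [{'xy': [269.1, 202.1], 'score': 0.6}] [{'box': [243.7, 161.8, 340.4, 234.1], 'score': 0.89}]
deck [{'xy': [272.7, 190.9], 'score': 0.83}] [{'box': [260.0, 343.6, 283.9, 364.6], 'score': 0.65}]
batten [{'xy': [124.1, 239.9], 'score': 0.67}, {'xy': [307.0, 194.9], 'score': 0.56}] [{'box': [284.4, 165.4, 341.2, 226.5], 'score': 0.64}]
batten [{'xy': [281.0, 209.1], 'score': 0.68}] [{'box': [258.7, 197.0, 312.7, 237.1], 'score': 0.63}]
box [{'xy': [292.1, 197.7], 'score': 0.57}] [{'box': [246.2, 159.5, 341.6, 236.4], 'score': 0.63}]
box [{'xy': [279.4, 219.0], 'score': 0.91}] []
0.7 [ 0.2297 -0.4997  0.4046] [[ 0.      0.9086  0.4176]
 [ 0.      0.4176 -0.9086]
 [-1.      0.     -0.    ]] [ 0.0631 -0.0051  0.4727] 0.09423728376469909
[0.3414 0.0059 1.3969]
[ 0.4829 -1.1862  1.2156]
```

View pics/top0.png

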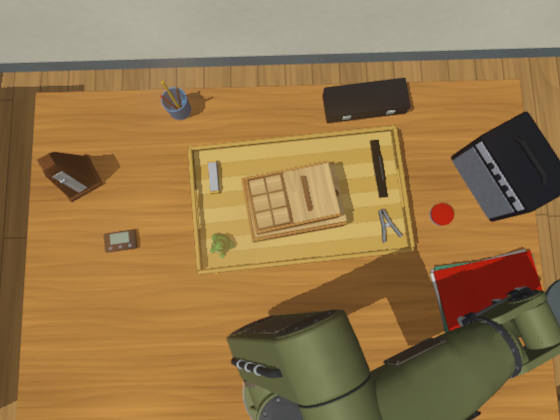

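View pics/side0.png

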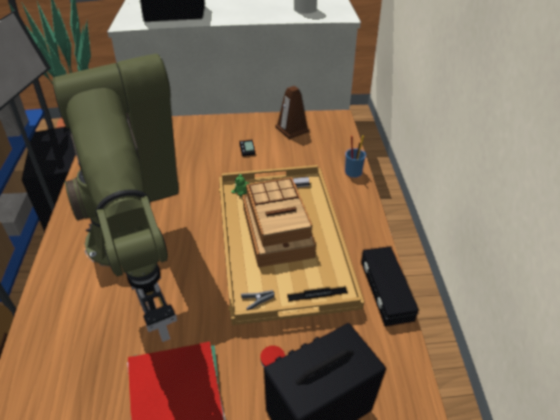

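Run:
```python
from h import *
a,b=pickle.load(open('s0.pkl','rb'))
for n,s,c in (('a',a,(225,145,365,250)),('b',b,(210,160,350,265))):
    x0,y0,x1,y1=c
    cv2.imwrite(f'pics/crop_{n}.png',cv2.resize(s['frame'][y0:y1,x0:x1],None,fx=5.7,fy=5.7,interpolation=cv2.INTER_CUBIC))
```

```text
(no output)
```

View pics/crop_a.png

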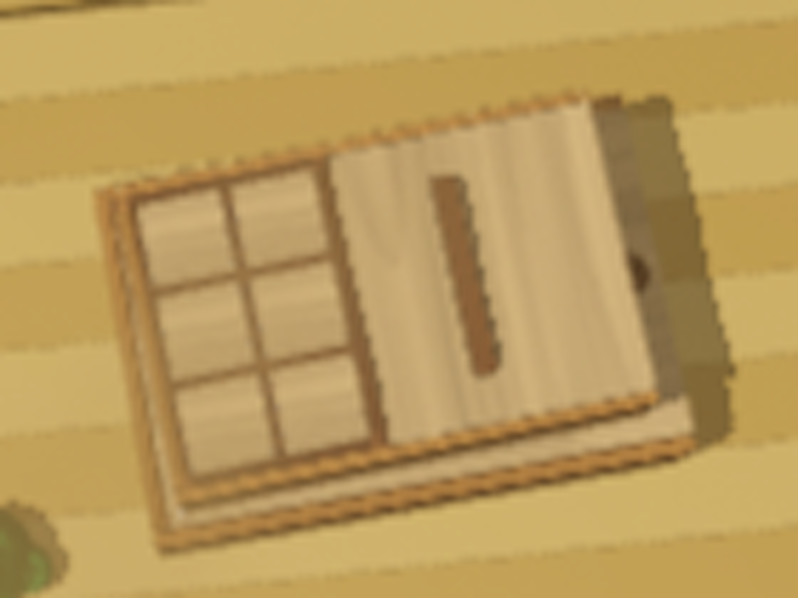

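View pics/crop_b.png

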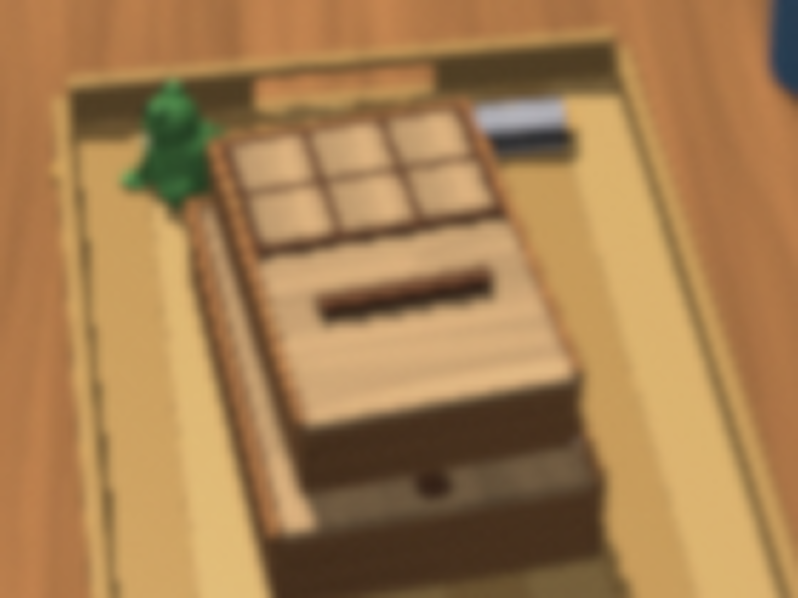

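```bash
cat > fit.py <<'E'
from h import *
from scipy.optimize import least_squares
np.set_printoptions(precision=4,suppress=True)
a,b=pickle.load(open('s0.pkl','rb'))
def o(u,x0,y0): return ((np.array(u)+.5)/5.7-.5+np.array([x0,y0]))
A=[((67.5,109.5,60),(135,205)),((-67.5,109.5,60),(190,478)),((67.5,21.5,60),(315,170)),((-67.5,21.5,60),(370,440)),((0,-40,68),(466,276)),((80,-120,60),(590,98)),((-80,-120,60),(655,398)),((-80,120,60),(185,500))]
B=[((-67.5,109.5,60),(232,145)),((67.5,109.5,60),(455,108)),((-67.5,21.5,60),(265,248)),((67.5,21.5,60),(497,207)),((80,-120,60),(578,378)),((-80,-120,60),(303,430)),((-80,120,60),(210,140)),((80,120,60),(468,100))]
def W(p,P):
    P=np.array(P)/1000; c,s=np.cos(p[3]),np.sin(p[3])
    return np.c_[p[0]+c*P[:,0]-s*P[:,1],p[1]+s*P[:,0]+c*P[:,1],p[2]+P[:,2]]
def res(p,sep=False):
    ra=proj(a,W(p,[x[0] for x in A]))-np.array([o(x[1],225,145) for x in A])
    rb=proj(b,W(p,[x[0] for x in B]))-np.array([o(x[1],210,160) for x in B])
    if sep: return ra,rb
    return np.r_[ra.ravel(),rb.ravel()]
r=least_squares(res,[.5,0,.1,.2],loss='soft_l1')
if __name__=='__main__':
    p=r.x;print(p);
    for q in res(p,1): print(q)
    for y in(89,42,-40): print(W(p,[(-47,y,60),(0,y,60),(47,y,60)]))
    for z in ('tin','harmonica'): pass
E
python3 fit.py
```

```text
[ 0.5554 -0.0331  0.1039  0.1777]
[[ 0.6685  0.6698]
 [ 0.4849 -0.3726]
 [-0.2575  0.5305]
 [ 0.0617 -0.174 ]
 [-0.1099  0.1161]
 [-0.4143 -1.1052]
 [ 0.9462  1.2136]
 [-1.4756  0.9619]]
[[ 0.5662  0.6919]
 [ 0.2252  1.002 ]
 [ 0.1921 -0.3361]
 [-0.2568  0.1816]
 [ 1.6915 -0.9701]
 [-0.7999 -1.0699]
 [ 0.1813  0.2031]
 [ 0.6769 -0.0394]]
[[0.4934 0.0462 0.1639]
 [0.5397 0.0545 0.1639]
 [0.586  0.0628 0.1639]]
[[ 0.5017 -0.0001  0.1639]
 [ 0.548   0.0082  0.1639]
 [ 0.5943  0.0165  0.1639]]
[[ 0.5162 -0.0808  0.1639]
 [ 0.5625 -0.0725  0.1639]
 [ 0.6088 -0.0642  0.1639]]
```

```bash
python3 -m inch '[[[0,0,3.3,-2.2,0,0,0],[0,0,3.3,-2.2,0,0,0],[0,0,3.3,-2.2,0,0,0],[0,0,3.3,-2.2,0,0,0],[0,0,3.3,-2.2,0,0,0]]]' 10
cat > to.py <<'E'
import sys
from fit import *
p=r.x
X,Y=map(float,sys.argv[1:3])
ob=arm.get_obs();R=np.array(ob['orientation']);P=np.array(ob['position']);tip=P+.199*R[:,0]
T=W(p,[(X,Y,60)])[0]
d=T-tip
c,s=np.cos(p[3]),np.sin(p[3])
Rt=np.array([[0,c,s],[0,s,-c],[-1,0,0]])
rv=np.degrees(cv2.Rodrigues(R.T@Rt)[0].ravel())
bx=np.array([[c,s],[-s,c]])@(tip[:2]-p[:2])*1000
print('t',ob['t'],'tip',tip,'tip in box mm',bx,tip[2]-p[2])
print('shift now-axes cm',R.T@d*100,'final-axes',Rt.T@d*100,'turn',rv)
print('F',np.array(ob['ft_force']),'w',ob['width'])
E
python3 to.py 0 42
```

```text
t: 1.12
position: [0.3335, -0.3295, 0.4034]
orientation: [[-0.001, 0.913, 0.409], [-0.0, 0.409, -0.913], [-1.0, -0.001, -0.0]]
ft_force: [1.2, -0.6, 0.3]
width: 0.0643
t 1.1167 tip [ 0.3334 -0.3295  0.2044] tip in box mm [-270.959  -252.4471] 0.1004964667487949
shift now-axes cm [  4.0299  33.3975 -22.0441] final-axes [  4.0496  27.0959 -29.4447] turn [13.9487 -0.0062  0.0425]
F [ 1.1533 -0.5657  0.2616] w 0.06434378487183237
```

```bash
python3 -m inch '[[[0,0,3.4,-2.2,0,0,0],[0,0,3.4,-2.2,0,0,0],[0,0,3.4,-2.2,0,0,0],[0,0,3.4,-2.2,0,0,0],[0,0,3.4,-2.2,0,0,0]]]' 10
python3 -m inch '[[[0,0,3.2,-2.1,0,0,0],[0,0,3.0,-2.1,0,0,0],[0,0,3.0,-2.0,0,0,0],[0,0,2.0,-1.5,0,0,0],[0,0,0,0,5,0,0]]]' 10
python3 to.py 0 42
```

```text
t: 1.53
position: [0.4447, -0.1528, 0.4046]
orientation: [[0.002, 0.913, 0.407], [-0.002, 0.407, -0.913], [-1.0, 0.001, 0.002]]
ft_force: [0.1, -1.1, 0.1]
width: 0.0309
t: 1.95
position: [0.52, -0.0243, 0.4051]
orientation: [[0.004, 0.943, 0.333], [-0.001, 0.333, -0.943], [-1.0, 0.003, 0.003]]
ft_force: [-0.8, -0.4, -0.7]
width: 0.0009
t 1.95 tip [ 0.5208 -0.0246  0.2061] tip in box mm [-32.6102  14.5238] 0.1022103746703441
shift now-axes cm [ 4.2277  3.6462 -2.1984] final-axes [ 4.221   3.261  -2.7476] turn [ 9.2542  0.133  -0.2053]
F [-0.7913 -0.3695 -0.7193] w 0.0009108578097770973
```

```bash
python3 -m inch '[[[0,0,1.8,-1.2,4.5,0,0],[0,0,1.8,-1.2,4.5,0,0],[0,1,0,0,0,0,0],[0,1,0,0,0,0,0],[0,0,0,0,0,0,0]]]' 10
python3 to.py 0 42
```

```text
t: 2.37
position: [0.5487, 0.0129, 0.3836]
orientation: [[0.004, 0.985, 0.174], [-0.001, 0.174, -0.985], [-1.0, 0.004, 0.002]]
ft_force: [0.2, -0.9, -0.4]
width: 0.0008
t 2.3667 tip [0.5495 0.0127 0.1846] tip in box mm [ 2.2422 46.0989] 0.08068120279035126
shift now-axes cm [ 2.0681 -0.231   0.4061] final-axes [ 2.0681 -0.2242  0.4099] turn [-0.1435  0.1221 -0.2174]
F [ 0.1686 -0.8855 -0.3815] w 0.0008419770815743422
```

Check visually where the fingers are over the deck before going down.

```bash
python3 -m inch '[[[0,0.4,-0.2,0.4,0,0,0],[0,0.4,0,0,0,0,0],[0,0.3,0,0,0,0,0],[0,0,0,0,0,0,0],[0,0,0,0,0,0,0]]]' 10
python3 to.py 0 42
python3 - <<'E'
from h import *
for n,c in (('top',(200,130,380,265)),('side',(200,140,360,260))):
    s=snap(n,n+'1'); x0,y0,x1,y1=c
    cv2.imwrite(f'pics/c_{n}1.png',cv2.resize(s['frame'][y0:y1,x0:x1],None,fx=4.4,fy=4.4,interpolation=cv2.INTER_CUBIC))
E
```

```text
t: 2.78
position: [0.5461, 0.0057, 0.3713]
orientation: [[0.003, 0.985, 0.175], [-0.002, 0.175, -0.985], [-1.0, 0.003, 0.002]]
ft_force: [-0.6, 0.2, 0.3]
width: 0.0005
t 2.7833 tip [0.5467 0.0054 0.1723] tip in box mm [-1.7767 39.4437] 0.06837203205663137
shift now-axes cm [ 0.8371  0.1749 -0.2578] final-axes [ 0.8372  0.1777 -0.2556] turn [-0.1183  0.1209 -0.1519]
F [-0.5916  0.2237  0.2545] w 0.0005364093277609271
```

View pics/c_side1.png

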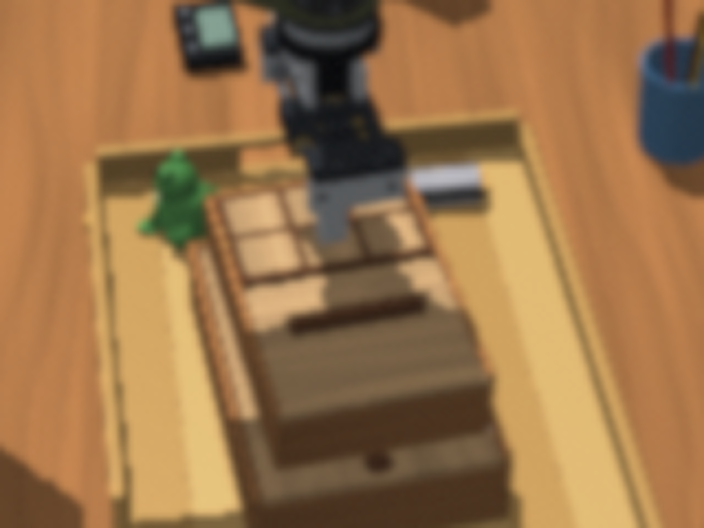

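View pics/c_top1.png

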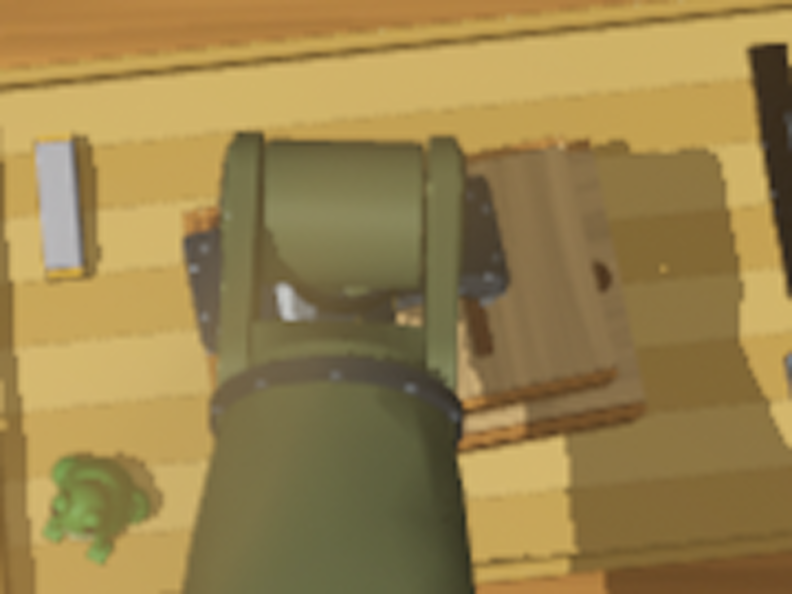

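The side view shows the shut fingertips at (330,240) over the middle front square, as computed. Going down to feel it.

```bash
python3 -m inch '[[[0,0,0.2,-0.3,0,0,0],[0,0.2,0,0,0,0,0],[0,0.2,0,0,0,0,0],[0,0.2,0,0,0,0,0],[0,0,0,0,0,0,0]]]' 10
python3 to.py 0 42
python3 -m inch '[[[0,0.2,0,0,0,0,0],[0,0.2,0,0,0,0,0],[0,0.1,0,0,0,0,0],[0,0.1,0,0,0,0,0],[0,0.1,0,0,0,0,0]]]' 10
python3 to.py 0 42
```

```text
t: 3.3
position: [0.5479, 0.0097, 0.3656]
orientation: [[0.005, 0.984, 0.175], [-0.002, 0.175, -0.985], [-1.0, 0.004, 0.002]]
ft_force: [-0.4, 0.4, -1.0]
width: 0.0005
t 3.3 tip [0.5488 0.0094 0.1666] tip in box mm [ 0.9753 43.0309] 0.06268309717358211
shift now-axes cm [ 0.2681 -0.0985  0.1026] final-axes [ 0.2683 -0.0975  0.1031] turn [-0.0838  0.1395 -0.2439]
F [-0.366   0.3662 -1.0233] w 0.00048710732584832236
t: 3.72
position: [0.5473, 0.0099, 0.3654]
orientation: [[0.009, 0.984, 0.176], [-0.002, 0.176, -0.984], [-1.0, 0.009, 0.004]]
ft_force: [-6.2, -0.4, 11.3]
width: 0.0001
t 3.7167 tip [0.5492 0.0094 0.1664] tip in box mm [ 1.3785 42.9901] 0.06250748687124086
shift now-axes cm [ 0.2499 -0.1399  0.0982] final-axes [ 0.2507 -0.1378  0.099 ] turn [-0.0521  0.2228 -0.5007]
F [-6.1833 -0.3877 11.269 ] w 0.00010284417726556984
```

```bash
python3 -m inch '[[[0,-0.7,0,0,0,0,0],[0,0,2.3,0.1,0,0.2,-0.4],[0,0,2.3,0,0,0,0],[0,0,0,0,0,0,0],[0,0,0,0,0,0,0]]]' 10
python3 to.py 47 42
```

```text
t: 4.13
position: [0.594, 0.0172, 0.375]
orientation: [[0.003, 0.984, 0.176], [-0.0, 0.176, -0.984], [-1.0, 0.003, 0.001]]
ft_force: [-0.6, -0.0, 0.0]
width: 0.0008
t 4.1333 tip [0.5946 0.0172 0.176 ] tip in box mm [47.4242 42.5736] 0.07208308417193407
shift now-axes cm [ 1.2082 -0.046   0.0567] final-axes [ 1.2083 -0.0424  0.0574] turn [-0.0614  0.0343 -0.1725]
F [-0.5563 -0.0051  0.0047] w 0.0007681806281441893
```

```bash
python3 -m inch '[[[0,0.4,0,0,0,0,0],[0,0.4,0,0,0,0,0],[0,0.2,0,0,0,0,0],[0,0.2,0,0,0,0,0],[0,0.1,0,0,0,0,0]]]' 10
python3 to.py 47 42
```

```text
t: 4.55
position: [0.5922, 0.017, 0.3655]
orientation: [[0.008, 0.984, 0.176], [0.0, 0.176, -0.984], [-1.0, 0.008, 0.001]]
ft_force: [-0.4, 1.0, 3.0]
width: 0.0006
t 4.55 tip [0.5939 0.017  0.1665] tip in box mm [46.734  42.5672] 0.0625934640582548
shift now-axes cm [0.2596 0.0245 0.0563] final-axes [0.2593 0.0266 0.0567] turn [-0.0614  0.0805 -0.4775]
F [-0.4377  1.0278  2.9847] w 0.0005820919462542791
```

```bash
python3 -m inch '[[[0,0.1,0,0,0,0,0],[0,0.1,0,0,0,0,0],[0,0.1,0,0,0,0,0],[0,0.1,0,0,0,0,0],[0,0.1,0,0,0,0,0]]]' 10
python3 to.py 47 42
```

```text
t: 4.97
position: [0.5904, 0.0169, 0.3654]
orientation: [[0.018, 0.984, 0.175], [0.001, 0.175, -0.984], [-1.0, 0.018, 0.003]]
ft_force: [-0.8, 1.0, 7.5]
width: 0.0004
t 4.9667 tip [0.5939 0.017  0.1665] tip in box mm [46.7467 42.5407] 0.06255144855438274
shift now-axes cm [0.2557 0.0209 0.0534] final-axes [0.2551 0.0253 0.0541] turn [-0.0796  0.1464 -1.0151]
F [-0.7959  1.0081  7.4965] w 0.0004410390647221999
```

```bash
python3 -m inch '[[[0,-0.8,0,0,0,0,0],[0,0,0.3,-2.3,0,0,-1],[0,0,0,-2.3,0,0,0],[0,0,0,0,0,0,0],[0,0,0,0,0,0,0]]]' 10
python3 to.py 47 89
```

```text
t: 5.38
position: [0.5832, 0.063, 0.3754]
orientation: [[0.001, 0.985, 0.173], [-0.003, 0.173, -0.985], [-1.0, 0.0, 0.003]]
ft_force: [-0.5, -0.4, -0.2]
width: 0.0004
t 5.3833 tip [0.5833 0.0624 0.1764] tip in box mm [44.3343 89.1169] 0.07246790402909262
shift now-axes cm [1.2468 0.2666 0.0072] final-axes [1.2468 0.2666 0.0117] turn [-0.1934  0.1653  0.0001]
F [-0.4634 -0.4044 -0.2342] w 0.00038601107862688475
```

```bash
python3 -m inch '[[[0,0.4,0.2,0,0,0,0],[0,0.4,0,0,0,0,0],[0,0.2,0,0,0,0,0],[0,0.1,0,0,0,0,0],[0,0.1,0,0,0,0,0]]]' 10
python3 to.py 47 89
python3 -m inch '[[[0,0.1,0,0,0,0,0],[0,0.1,0,0,0,0,0],[0,0.1,0,0,0,0,0],[0,0.1,0,0,0,0,0],[0,0.1,0,0,0,0,0]]]' 10
python3 to.py 47 89
```

```text
t: 5.8
position: [0.5851, 0.0616, 0.3654]
orientation: [[0.003, 0.985, 0.172], [-0.001, 0.172, -0.985], [-1.0, 0.002, 0.001]]
ft_force: [-7.1, 4.0, 13.7]
width: 0.0003
t 5.8 tip [0.5856 0.0614 0.1664] tip in box mm [46.4087 87.7182] 0.06250728585873108
shift now-axes cm [ 0.2507  0.0579 -0.1287] final-axes [ 0.2507  0.0591 -0.1282] turn [-0.2738  0.0641 -0.1352]
F [-7.1337  3.9682 13.6901] w 0.00028058826366435046
t: 6.22
position: [0.5846, 0.0606, 0.3655]
orientation: [[0.005, 0.985, 0.17], [0.004, 0.17, -0.985], [-1.0, 0.006, -0.003]]
ft_force: [-5.8, 3.7, 12.1]
width: 0.0005
t 6.2167 tip [0.5856 0.0614 0.1665] tip in box mm [46.3891 87.7205] 0.06253043140087511
shift now-axes cm [ 0.2538  0.0588 -0.1275] final-axes [ 0.253   0.0611 -0.1279] turn [-0.3886 -0.189  -0.3268]
F [-5.8013  3.7399 12.1088] w 0.0005055626695218978
```

Solid (12 N, no give). Next (0, 89).

```bash
python3 -m inch '[[[0,-0.8,0,0,0,0,0],[0,0,-2.3,-0.1,-0.4,-0.2,-0.3],[0,0,-2.3,0,0,0,0],[0,0,0,0,0,0,0],[0,0,0,0,0,0,0]]]' 10
python3 to.py 0 89
```

```text
t: 6.63
position: [0.5379, 0.0511, 0.3739]
orientation: [[0.0, 0.985, 0.175], [-0.001, 0.175, -0.985], [-1.0, -0.0, 0.001]]
ft_force: [-0.4, -0.4, 0.4]
width: 0.0008
t 6.6333 tip [0.538  0.051  0.1749] tip in box mm [-2.342  85.8491] 0.07095978072751855
shift now-axes cm [ 1.0958  0.2335 -0.3162] final-axes [ 1.096   0.2342 -0.3151] turn [-0.1248  0.0295  0.0002]
F [-0.3763 -0.3535  0.4359] w 0.0008262061615671133
```

```bash
python3 -m inch '[[[0,0.3,0.2,-0.3,0,0,0],[0,0.3,0,0,0,0,0],[0,0.2,0,0,0,0,0],[0,0.1,0,0,0,0,0],[0,0.1,0,0,0,0,0]]]' 10
python3 to.py 0 89
python3 -m inch '[[[0,0.1,0,0,0,0,0],[0,0.1,0,0,0,0,0],[0,0.1,0,0,0,0,0],[0,0.1,0,0,0,0,0],[0,0.1,0,0,0,0,0]]]' 10
python3 to.py 0 89
```

```text
t: 7.05
position: [0.5413, 0.0542, 0.3654]
orientation: [[0.0, 0.985, 0.174], [-0.001, 0.174, -0.985], [-1.0, 0.0, 0.001]]
ft_force: [-14.7, -1.7, 23.7]
width: 0.0006
t 7.05 tip [0.5414 0.0541 0.1664] tip in box mm [ 1.6048 88.2827] 0.06243402197737005
shift now-axes cm [ 0.2433 -0.1608 -0.0715] final-axes [ 0.2434 -0.1605 -0.0717] turn [-0.1724  0.0576 -0.0141]
F [-14.6519  -1.7277  23.721 ] w 0.000580939753768618
t: 7.47
position: [0.5418, 0.0545, 0.3654]
orientation: [[-0.002, 0.985, 0.175], [-0.002, 0.175, -0.985], [-1.0, -0.003, 0.002]]
ft_force: [-9.8, -1.3, 15.6]
width: 0.0006
t 7.4667 tip [0.5413 0.0541 0.1664] tip in box mm [ 1.5266 88.2963] 0.06245615278053837
shift now-axes cm [ 0.2459 -0.1522 -0.0704] final-axes [ 0.2456 -0.1527 -0.0704] turn [-0.1302  0.0938  0.1475]
F [-9.7776 -1.3235 15.5559] w 0.0006363089888299646
```

Solid. Next (-47, 89).

```bash
python3 -m inch '[[[0,-0.8,0,0,0,0,0],[0,0,-2.4,-0.1,0,0,0.1],[0,0,-2.4,0,0,0,0],[0,0,0,0,0,0,0],[0,0,0,0,0,0,0]]]' 10
python3 to.py -47 89
```

```text
t: 7.88
position: [0.4946, 0.0471, 0.3735]
orientation: [[-0.001, 0.985, 0.175], [-0.002, 0.175, -0.985], [-1.0, -0.001, 0.002]]
ft_force: [-0.1, 0.6, 0.6]
width: 0.0004
t 7.8833 tip [0.4944 0.0468 0.1745] tip in box mm [-45.9321  89.4132] 0.07055443866837174
shift now-axes cm [ 1.0556 -0.1054  0.0398] final-axes [ 1.0554 -0.1068  0.0413] turn [-0.1062  0.0922  0.0711]
F [-0.1014  0.5923  0.5509] w 0.00037523073860518043
```

```bash
python3 -m inch '[[[0,0.3,-0.1,0,0,0,0],[0,0.3,0,0,0,0,0],[0,0.2,0,0,0,0,0],[0,0.1,0,0,0,0,0],[0,0.1,0,0,0,0,0]]]' 10
python3 to.py -47 89
python3 -m inch '[[[0,0.1,0,0,0,0,0],[0,0.1,0,0,0,0,0],[0,0.1,0,0,0,0,0],[0,0.1,0,0,0,0,0],[0,0.1,0,0,0,0,0]]]' 10
python3 to.py -47 89
```

```text
t: 8.3
position: [0.4957, 0.0473, 0.3653]
orientation: [[-0.001, 0.985, 0.175], [-0.002, 0.175, -0.985], [-1.0, -0.002, 0.002]]
ft_force: [-14.0, -0.9, 22.4]
width: 0.0006
t 8.3 tip [0.4954 0.0468 0.1663] tip in box mm [-44.97    89.2935] 0.06241252532459582
shift now-axes cm [ 0.2417 -0.2026  0.0292] final-axes [ 0.2413 -0.203   0.0294] turn [-0.0823  0.1103  0.097 ]
F [-13.991   -0.9477  22.3837] w 0.0005628449537832918
t: 8.72
position: [0.4963, 0.0475, 0.3653]
orientation: [[-0.005, 0.984, 0.176], [-0.003, 0.176, -0.984], [-1.0, -0.006, 0.002]]
ft_force: [-11.3, -0.9, 18.5]
width: 0.0006
t 8.7167 tip [0.4953 0.0468 0.1663] tip in box mm [-45.0163  89.286 ] 0.06242173610377022
shift now-axes cm [ 0.2433 -0.197   0.0282] final-axes [ 0.2422 -0.1984  0.0286] turn [-0.0479  0.1373  0.3161]
F [-11.2995  -0.9153  18.5247] w 0.0005956910505980927
```

Solid again. The last: (-47, 42).

```bash
python3 -m inch '[[[0,-0.8,0,0,0,0,0],[0,0,-0.1,2.4,0,0.1,0.3],[0,0,-0.1,2.4,0,0,0],[0,0,0,0,0,0,0],[0,0,0,0,0,0,0]]]' 10
python3 to.py -47 42
```

```text
t: 9.13
position: [0.505, -0.0009, 0.3735]
orientation: [[-0.0, 0.984, 0.178], [-0.001, 0.178, -0.984], [-1.0, -0.0, 0.0]]
ft_force: [-0.8, -0.3, -0.2]
width: 0.0004
t 9.1333 tip [ 0.5049 -0.0011  0.1745] tip in box mm [-44.0266  40.4776] 0.07058399141324434
shift now-axes cm [ 1.0584 -0.2968 -0.153 ] final-axes [ 1.0584 -0.2973 -0.1522] turn [0.053  0.0278 0.0221]
F [-0.7555 -0.3208 -0.1571] w 0.0003677315168310832
```

```bash
python3 -m inch '[[[0,0.3,-0.3,-0.1,0,0,0],[0,0.3,0,0,0,0,0],[0,0.2,0,0,0,0,0],[0,0.1,0,0,0,0,0],[0,0.1,0,0,0,0,0]]]' 10
python3 to.py -47 42
python3 -m inch '[[[0,0.1,0,0,0,0,0],[0,0.1,0,0,0,0,0],[0,0.1,0,0,0,0,0],[0,0.1,0,0,0,0,0],[0,0.1,0,0,0,0,0]]]' 10
python3 to.py -47 42
```

```text
t: 9.55
position: [0.502, 0.0014, 0.3626]
orientation: [[0.0, 0.984, 0.179], [-0.002, 0.179, -0.984], [-1.0, -0.0, 0.002]]
ft_force: [-1.1, -2.7, 4.4]
width: 0.0004
t 9.55 tip [0.502  0.001  0.1636] tip in box mm [-46.5687  43.0599] 0.059707607897900666
shift now-axes cm [-0.0291 -0.0434  0.1059] final-axes [-0.0292 -0.0431  0.106 ] turn [0.1411 0.0966 0.0098]
F [-1.0782 -2.6593  4.3574] w 0.0004154248595306054
t: 9.97
position: [0.5019, 0.0018, 0.3597]
orientation: [[0.002, 0.984, 0.18], [-0.003, 0.18, -0.984], [-1.0, 0.001, 0.003]]
ft_force: [-8.4, -1.6, 18.1]
width: 0.0007
t 9.9667 tip [0.5023 0.0013 0.1607] tip in box mm [-46.2478  43.278 ] 0.05678390654186169
shift now-axes cm [-0.3214 -0.0752  0.1285] final-axes [-0.3216 -0.0752  0.1278] turn [ 0.1918  0.1641 -0.0847]
F [-8.3653 -1.6432 18.1283] w 0.0006877399472269372
```

It gave 5.7 mm to its stop. Lift off and check the lid.

```bash
python3 -m inch '[[[0,-1.5,0,0,0,0,0],[0,-2.0,0,0,0,0,0],[0,-0.5,0,0,0,0,0],[0,0,0,0,0,0,0],[0,0,0,0,0,0,0]]]' 10
python3 to.py 0 -22
python3 - <<'E'
from h import *
for n,c in (('top',(200,130,380,265)),('side',(200,140,360,260))):
    s=snap(n,n+'2'); x0,y0,x1,y1=c
    cv2.imwrite(f'pics/c_{n}2.png',cv2.resize(s['frame'][y0:y1,x0:x1],None,fx=4.4,fy=4.4,interpolation=cv2.INTER_CUBIC))
    print(arm.spot_point('batten',s))
E
```

```text
t: 10.38
position: [0.5015, 0.0026, 0.3993]
orientation: [[-0.0, 0.984, 0.18], [-0.0, 0.18, -0.984], [-1.0, -0.0, 0.0]]
ft_force: [0.1, 0.1, -0.4]
width: 0.0005
t 10.3833 tip [0.5015 0.0026 0.2003] tip in box mm [-46.7544  44.6459] 0.09637029233945274
shift now-axes cm [3.6384 4.6515 6.6806] final-axes [3.637  4.6754 6.6646] turn [0.2092 0.0168 0.0074]
F [ 0.0948  0.0886 -0.3553] w 0.0005276405377922825
[{'xy': [312.5, 191.5], 'score': 0.68}]
[{'xy': [281.2, 213.2], 'score': 0.97}]
```

View pics/c_side2.png

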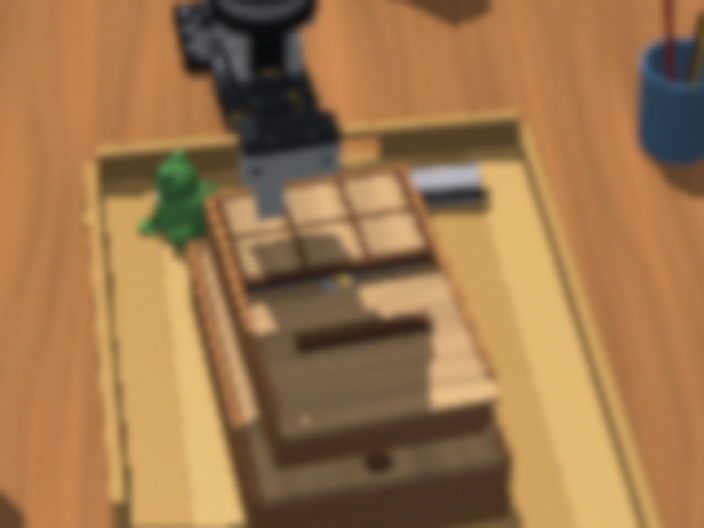

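View pics/c_top2.png

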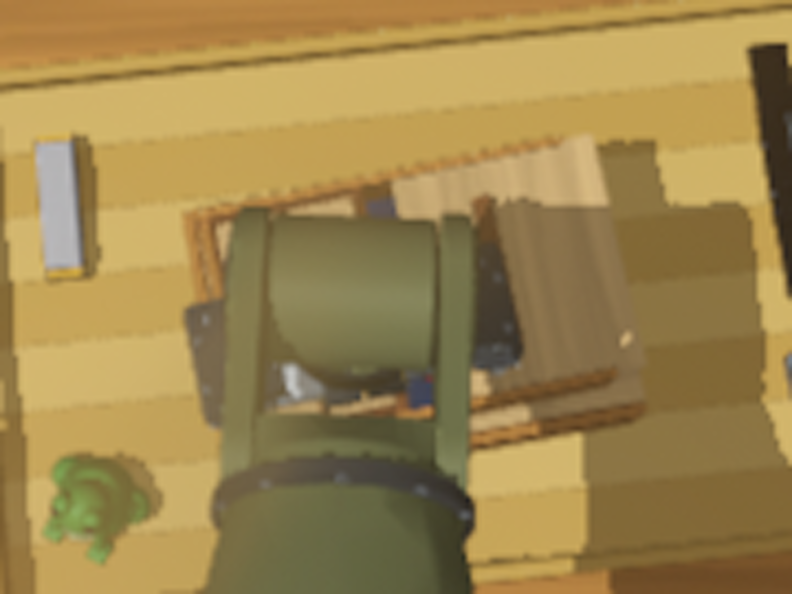

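The lid is ajar: a gap with the blue lining shows at (340,285) in the side crop, the batten now at (365,333). Locate the batten exactly.

```bash
python3 - <<'E'
from fit import *
p=r.x.copy(); p[2]=.1064; c,s_=np.cos(p[3]),np.sin(p[3])
s=pickle.load(open('s0.pkl','rb'))[1]
for xy in ((281.2,213.2),(281.0,209.1)):   # network now, and before
    P=onz(s,xy,p[2]+.068); d=P[:2]-p[:2]; print(np.array([[c,s_],[-s_,c]])@d*1000)
for u in ((297,340),(430,320)):  # top far edge ends as seen in crop
    xy=(np.array(u)+.5)/4.4-.5+[200,140]
    P=onz(s,xy,p[2]+.068); d=P[:2]-p[:2]; print(np.array([[c,s_],[-s_,c]])@d*1000)
E
python3 to.py 0 -30
```

```text
[ -3.9946 -56.2958]
[ -0.0118 -37.8998]
[-50.454  -61.8743]
[ 46.0277 -64.719 ]
t 10.5833 tip [0.5013 0.0025 0.1999] tip in box mm [-47.0103  44.5966] 0.09602171195372536
shift now-axes cm [3.5967 4.6792 7.476 ] final-axes [3.6022 4.701  7.4597] turn [0.2065 0.0089 0.081 ]
F [ 0.1489  0.0301 -0.0124] w -6.071576110482568e-05
```

```bash
python3 -m inch '[[[0,0,2.3,3.4,0,0,0],[0,0,2.3,3.4,0,0,0],[0,0,0,0.4,0,0,0],[0,0.8,0,0,0,0,0],[0,0,0,0,0,0,0]]]' 10
python3 to.py 0 -28
```

```text
t: 11.0
position: [0.5614, -0.0617, 0.3864]
orientation: [[-0.006, 0.983, 0.182], [0.001, 0.182, -0.983], [-1.0, -0.006, -0.002]]
ft_force: [0.4, 0.7, -0.8]
width: 0.0004
t 11.0 tip [ 0.5601 -0.0616  0.1874] tip in box mm [ -0.4585 -28.8246] 0.08348700279459459
shift now-axes cm [ 2.3485  0.0607 -0.0775] final-axes [ 2.3487  0.0459 -0.0825] turn [ 0.293  -0.1153  0.3516]
F [ 0.3742  0.6506 -0.759 ] w 0.00040346277197444156
```

```bash
python3 -m inch '[[[0,0.8,0.1,0,0.3,-0.1,0.4],[0,0.6,0,0,0,0,0],[0,0.4,0,0,0,0,0],[0,0,0,0,0,0,0],[0,0,0,0,0,0,0]]]' 10
python3 to.py 0 -28
python3 - <<'E'
from h import *
for n,c in (('side',(200,140,360,260)),):
    s=snap(n,n+'3'); x0,y0,x1,y1=c
    cv2.imwrite(f'pics/c_{n}3.png',cv2.resize(s['frame'][y0:y1,x0:x1],None,fx=4.4,fy=4.4,interpolation=cv2.INTER_CUBIC))
E
```

```text
t: 11.42
position: [0.5602, -0.0586, 0.3662]
orientation: [[-0.002, 0.984, 0.179], [0.001, 0.179, -0.984], [-1.0, -0.002, -0.002]]
ft_force: [-0.7, 0.5, 0.0]
width: 0.0005
t 11.4167 tip [ 0.5598 -0.0583  0.1672] tip in box mm [ -0.1178 -25.5957] 0.06327755839772795
shift now-axes cm [0.3274 0.0118 0.241 ] final-axes [0.3278 0.0118 0.2404] turn [ 0.128  -0.0888  0.0993]
F [-0.7128  0.5118  0.0186] w 0.0005060074697220988
```

View pics/c_side3.png

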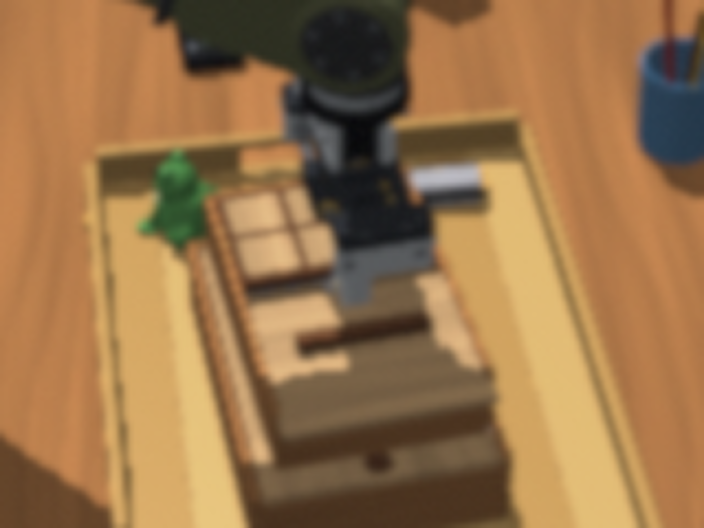

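```bash
python3 -m inch '[[[0,0,0,0.6,0,0,0],[0,0,0,0.8,0,0,0],[0,0,0,0.8,0,0,0],[0,0,0,0.8,0,0,0],[0,0,0,0.8,0,0,0]]]' 10
python3 to.py 0 -111
```

```text
t: 11.88
position: [0.5674, -0.098, 0.3678]
orientation: [[-0.0, 0.983, 0.181], [0.002, 0.181, -0.983], [-1.0, 0.0, -0.002]]
ft_force: [-0.7, 1.2, 1.2]
width: 0.0005
t 11.8833 tip [ 0.5674 -0.0977  0.1688] tip in box mm [  0.4096 -65.6734] 0.06487956248043145
shift now-axes cm [ 0.4808 -0.0607  4.5332] final-axes [ 0.488  -0.041   4.5327] turn [ 0.2477 -0.09   -0.0164]
F [-0.7148  1.1702  1.1593] w 0.0004723948650112481
```

```bash
python3 -m inch '[[[0,0.15,0,0.8,0.2,0,0],[0,0,0,0.8,0,0,0],[0,0,0,0.8,0,0,0],[0,0,0,0.7,0,0,0],[0,0,0,0.5,0,0,0]]]' 10
python3 to.py 0 -111
python3 - <<'E'
from h import *
for n,c in (('side',(200,140,360,260)),):
    s=snap(n,n+'4'); x0,y0,x1,y1=c
    cv2.imwrite(f'pics/c_{n}4.png',cv2.resize(s['frame'][y0:y1,x0:x1],None,fx=4.4,fy=4.4,interpolation=cv2.INTER_CUBIC))
E
```

```text
t: 12.3
position: [0.5747, -0.1391, 0.3673]
orientation: [[0.003, 0.985, 0.175], [0.001, 0.175, -0.985], [-1.0, 0.003, -0.001]]
ft_force: [0.9, 1.9, 1.7]
width: 0.0006
t 12.3 tip [ 0.5752 -0.1389  0.1683] tip in box mm [   0.732  -107.6104] 0.06436229352627912
shift now-axes cm [ 0.4358 -0.0738  0.3394] final-axes [ 0.4362 -0.0732  0.339 ] turn [-0.103  -0.0435 -0.1562]
F [0.9414 1.8871 1.7099] w 0.0005809243052798995
```

View pics/c_side4.png

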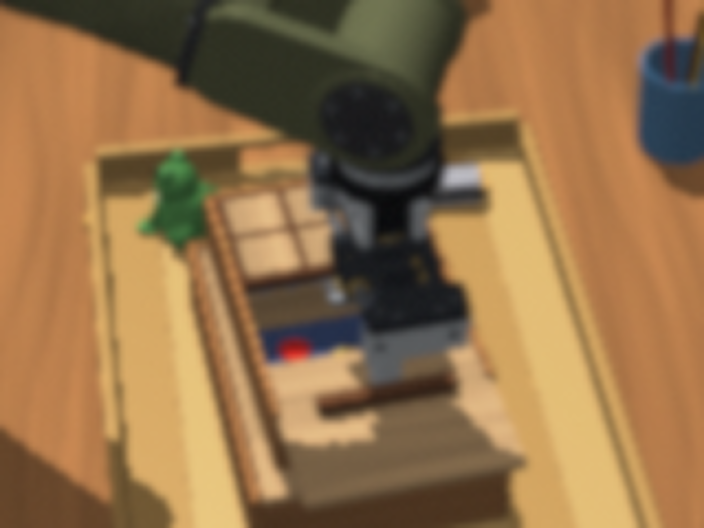

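The lid follows; the batten is at (390,390), the inside open. On to the stop in small steps.

```bash
python3 -m inch '[[[0,0.1,0,0.2,0,0,0],[0,0,0,0.2,0,0,0],[0,0,0,0.2,0,0,0],[0,0,0,0.1,0,0,0],[0,0,0,0.1,0,0,0]]]' 10
python3 to.py 0 -111
python3 -m inch '[[[0,0,0,0.2,0,0,0],[0,0,0,0.2,0,0,0],[0,0,0,0.2,0,0,0],[0,0,0,0.2,0,0,0],[0,0,0,0.2,0,0,0]]]' 10
python3 to.py 0 -111
```

```text
t: 12.77
position: [0.5762, -0.1462, 0.3666]
orientation: [[0.001, 0.984, 0.176], [0.007, 0.176, -0.984], [-1.0, 0.002, -0.007]]
ft_force: [-2.5, 5.7, 4.3]
width: 0.0006
t 12.7667 tip [ 0.5763 -0.1448  0.1676] tip in box mm [   0.7864 -113.6146] 0.06363455036646506
shift now-axes cm [ 0.3651 -0.0796 -0.2589] final-axes [ 0.3635 -0.0786 -0.2615] turn [-0.0685 -0.3912 -0.1073]
F [-2.4925  5.7363  4.326 ] w 0.0005504246867831925
t: 13.18
position: [0.5777, -0.1495, 0.3666]
orientation: [[-0.007, 0.983, 0.181], [0.023, 0.181, -0.983], [-1.0, -0.003, -0.024]]
ft_force: [-5.2, 12.1, 6.1]
width: 0.0005
t 13.1833 tip [ 0.5763 -0.145   0.1677] tip in box mm [   0.7559 -113.8085] 0.06373567148292081
shift now-axes cm [ 0.3803 -0.0733 -0.2723] final-axes [ 0.3736 -0.0756 -0.2808] turn [ 0.2696 -1.3519  0.1569]
F [-5.2021 12.124   6.1422] w 0.0004771295881291719
```

At the stop (12 N, tip no longer advances). Back off, lift and swing away to check.

```bash
python3 -m inch '[[[0,0,0,-0.6,0,0,0],[0,0,0,-0.6,0,-1.3,0],[0,-2,0,0,0,0,0],[0,-3,0,0,0,0,0],[0,-3,0,0,0,0,0]]]' 10
python3 -m inch '[[[0,-1,-4,0,0,0,0],[0,0,-4,0,0,0,0],[0,0,-4,0,0,0,0],[0,0,-4,0,0,0,0],[0,0,0,0,0,0,0]]]' 10
python3 to.py 0 -111
python3 - <<'E'
from h import *
S=[]
for n,c in (('top',(200,130,380,265)),('side',(200,140,360,260))):
    s=snap(n,n+'5'); x0,y0,x1,y1=c;S.append(s)
    cv2.imwrite(f'pics/c_{n}5.png',cv2.resize(s['frame'][y0:y1,x0:x1],None,fx=4.4,fy=4.4,interpolation=cv2.INTER_CUBIC))
    print(arm.spot_point('batten',s))
pickle.dump(S,open('s5.pkl','wb'))
E
```

```text
t: 13.6
position: [0.5755, -0.1351, 0.4415]
orientation: [[-0.015, 0.983, 0.183], [-0.002, 0.183, -0.983], [-1.0, -0.015, -0.001]]
ft_force: [0.5, 0.2, 0.9]
width: 0.0005
t: 14.02
position: [0.4134, -0.1626, 0.4578]
orientation: [[-0.007, 0.983, 0.186], [-0.014, 0.186, -0.982], [-1.0, -0.009, 0.013]]
ft_force: [0.4, 0.2, 0.5]
width: 0.0006
t 14.0167 tip [ 0.4121 -0.1655  0.2588] tip in box mm [-164.5113 -104.9047] 0.15489380353775356
shift now-axes cm [ 9.3474 16.5312  0.6377] final-axes [ 9.4894 16.4511  0.6095] turn [0.5239 0.7462 0.5216]
F [0.4332 0.2493 0.4992] w 0.0006014832429378811
[{'xy': [338.7, 189.9], 'score': 0.91}, {'xy': [385.5, 226.7], 'score': 0.34}]
[{'xy': [287.5, 228.5], 'score': 0.59}]
```

View pics/c_side5.png

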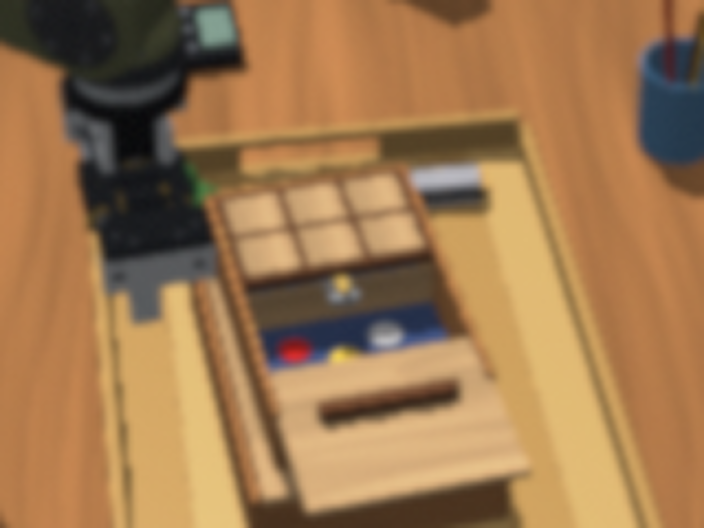

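View pics/c_top5.png

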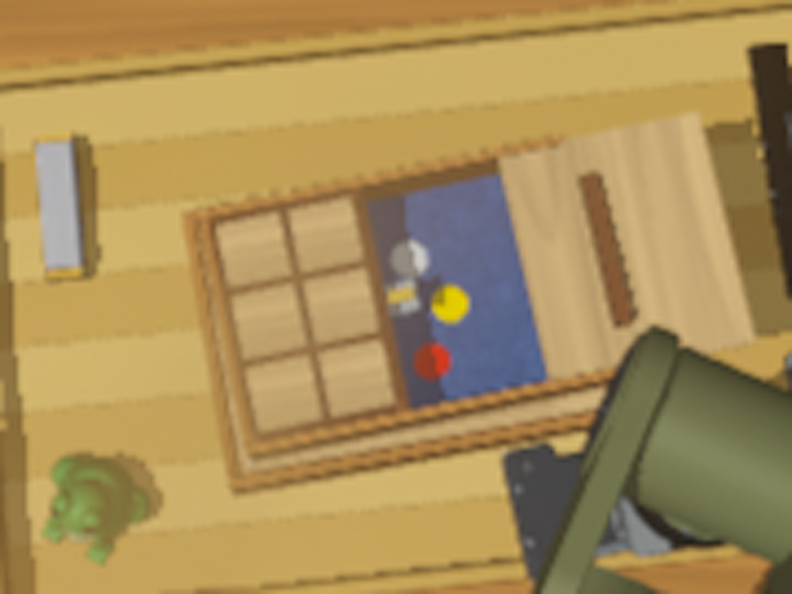

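Run:
```python
from fit import *
p=r.x.copy(); p[2]=.1064; c,s_=np.cos(p[3]),np.sin(p[3])
T,S=pickle.load(open('s5.pkl','rb'))
def q(s,xy,z):
    P=onz(s,xy,p[2]+z); return np.array([[c,s_],[-s_,c]])@(P[:2]-p[:2])*1000
for u,z in (((608,249),.068),((500,160),.056),((547,378),.056),((410,408),.06),((363,192),.06)):
    print(u,q(T,(np.array(u)+.5)/4.4-.5+[200,130],z))
print('net top',q(T,(338.7,189.9),.068),'net side',q(S,(287.5,228.5),.068))
P,e=tri(T,(338.7,189.9),S,(287.5,228.5));print(P,e)
u=proj(S,W(p,[(-50,-124,68),(50,-124,68),(-80,13,60)])); print((u-[200,140]+.5)*4.4-.5)
```

```text
(608, 249) [   0.725  -129.6939]
(500, 160) [ 73.6946 -76.9568]
(547, 378) [-70.2035 -75.4796]
(410, 408) [-71.5932  13.2927]
(363, 192) [70.2671 13.6811]
net top [  -9.9657 -129.8039] net side [  -1.9426 -126.1847]
[ 0.5718 -0.1619  0.1778] 0.007543622841070287
[[317.9473 400.9419]
 [458.4358 376.0314]
 [234.857  285.7014]]
```

```bash
python3 -c "
from cell import arm
o=arm.get_obs();print(o['t'],o['ft_force'],max(map(abs,o['joint_velocities'])))
print(arm.job_done())"
```

```text
14.2167 [ 0.13043349 -0.17956423  0.4849695 ] 0.024466771115730868
the job is handed in; nothing more can be done
None
```

The box is open: I found the release square, pressed it in, and pushed the lid by its batten to its stop. I handed the job in at about 14.2 s of the 54 s allowed.

- **Feeling the deck:** I pressed all six squares with shut fingertips. Five were solid, with no give at 7 to 24 N. The sixth, at x = -47, y = +42 mm, sank about 5.7 mm to its stop, and the lid sprang ajar by about 18 to 20 mm.
- **Opening the lid:** I pushed the batten's deck-side face with the shut fingertips until they stopped advancing, with the force up to about 12 N. I then backed off and lifted clear without pinching anything.
- **Last checks:**
  - In the top picture, the batten is at y ≈ -129.7 mm and the lid's edge at about -76, which means about 89 to 90 mm open against a stop of 90.
  - The network's batten point was about 4 mm less open in the side view (-126). Its two views missed each other by 7.5 mm, so I relied on the picture edges and the firm stop.
  - In the close-ups the harmonica and frog look unmoved. I did not measure them or the other loose things again.
  - The gripper hangs free of everything, reading about 0.5 N.

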